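Flip the gauge stop down and seat a strip against it

TASK

Set the wood strip up for cutting to length: flip the yellow hinged stop of the gauge fully down into the groove, then slide the strip along the groove until its end meets the stop's rubber bumper and hold it pressed there with a steady push of about 10 N for a second. Let go and leave the strip in the groove, touching the lowered stop; never load the stop with more than 25 N, and leave the block plane, tape measure and cutters where they are.

Things in the scene. Friction and masses are not known exactly. Their poses are not given: they have to be found in the camera images.
- gauge: fixed stop gauge: plywood bed with lip, yellow rule, aluminium fence. Origin on the bench under the groove's centre line; y along the groove, x across it to the fence, z up. In mm: bed x -45 to 55, y -200 to 160, top z 25; groove 21 wide, centre x = 0, floor z 25, open at both ends; lip x -22 to -10.5, top z 31; fence x 10.5 to 36.5, top z 65
- stop: black carriage clamped on the fence, carrying the yellow flip arm. Axes parallel to the gauge's; origin at bench height under the groove's centre line, in the plane of the lowered bumper's face: the strip's end belongs at y = 0 here, coming from +y. In mm: carriage x 12 to 67, y -33 to 13, z 42 to 94; lowered bumper x -7 to 7, z 28 to 46, stiff
- flip_hinge (a point): the hinge of the yellow flip arm, 30 mm behind (+x) the groove's centre line and 85 mm above the bench; the hinge axis runs along the gauge's y
- flip_bar (a point): centre of the red round cross bar (14 mm diameter, 40 mm long, along the gauge's y) at the end of the yellow arm, 60 mm from the hinge: at angle q it lies 60*cos(q) mm in front (-x) of the hinge and 60*sin(q) mm above. The arm is a plate 22 mm wide, 7 mm thick; from its middle hangs the blade with the bumper, square to it
- flip_arm (a joint): hinge angle of the flip arm: 0 = fully down in the groove (solid end stop, bar level with the hinge), 1.57 = arm straight up, 2.0 = leaning back over the fence (end stop). It stays where it is left (friction 0.10 N m, about 2 N at the bar, no spring)
- strip_mid (a point): centre of the loose wood strip, 18 x 340 x 9 mm, about 0.08 kg, lying flat in the groove with 3 mm play; its y axis runs along it. Its +y end sticks out 80 to 150 mm beyond the bed (50 to 90 mm once home), its underside 25 mm above the bench, with room for a finger on each side
- strip_stop_end (a point): centre of the strip's end face that is to meet the bumper (the strip's -y end)
- strip_free_end (a point): centre of the strip's other end face, out beyond the bed (the +y end)
- block_plane: blue block plane with red cap, 42 x 160 x 57 mm, origin under its centre; leave alone
- tape_measure: green tape measure, 32 x 70 x 54 mm, origin under its centre; leave alone
- flush_cutters: small black-handled cutters, 44 x 123 x 11 mm, origin under its centre; leave alone

How it is judged:
On the way, in this order (a step that is already met when the one before it is completed fails the run):
1. the flip arm is fully down (within 0.05 rad) while the strip's end is still 15 mm or more away from the bumper (value of joint flip_arm below 0.05 rad and y of strip_stop_end in the frame of stop above 0.015 m), for 0.2 s.
2. the strip presses against the lowered stop with 5 to 16 N for 0.5 s without a break (value of joint flip_arm below 0.06 rad and contact force between strip and stop between 5 and 16 N), for 0.5 s.
At the end, for the whole second after the job is handed in: The flip arm is fully down (within 0.06 rad), and the strip lies flat in the groove (centre within 5 mm of the groove's centre line and not lifted by more than 3.5 mm, direction within 2 degrees) with its end within 2 mm of the bumper's face (value of joint flip_arm below 0.06 rad and y of strip_stop_end in the frame of stop between -0.002 and 0.002 m and x of strip_mid in the frame of gauge between -0.005 and 0.005 m and z of strip_mid in the frame of gauge below 0.033 m and angle between the y axis of strip_mid and the y axis of gauge, either way round below 0.035 rad); the robot touches nothing.
It fails at once if the stop is loaded with more than 25 N (contact force between stop and anything else above 25 N).
It fails at once if the block plane is moved by more than 15 mm (distance of block_plane from where it was at the start of the episode above 0.015 m).
It fails at once if the tape measure is moved by more than 15 mm (distance of tape_measure from where it was at the start of the episode above 0.015 m).
It fails at once if the cutters are moved by more than 15 mm (distance of flush_cutters from where it was at the start of the episode above 0.015 m).
It also fails if it takes over 61 s, if anything falls off the work surface, if the arm or the gripper's body presses on something with over 40 N, if the wrist force passes 120 N, or if a joint passes its speed limit or range.

ROBOT

A 7-joint arm with a two-finger parallel gripper is mounted at the origin on a cart in front of the work surface, level with it; the furniture and walls round the work are solid. World frame = base frame: x ahead of the robot, y to its left, z up, the work surface at z = 0. Lengths are in m, angles in rad, forces in N, time in s.
With the tool pointing down it reaches from about 0.4 to 0.9 m from the base axis. Payload 5.5 kg.
Tool frame: the origin (TCP) lies midway between the tips of the shut fingers; the grasp point (between the pads) lies 19 mm behind it (manip.grip_depth is the distance from the TCP to the grasp point, in m); z points along the fingers, y is the line along which they close (so a half turn about z gives the same grasp; the last joint's range is limited). The gripper opens to 92 mm and grips with 3 to 60 N. Pads are 19 mm wide; open, the fingers measure 130 mm over their backs; the gripper's body (75 mm by 190 mm) begins 47 mm behind the grasp point.
Start: joints at [-0.838, 0.501, -0.427, 1.55, 0.221, 1.138, -0.21], TCP at [0.294, 0.58, 0.227] pointing down, gripper open.
Joint ranges: [-2.88, 2.88], [-0.31, 2.03], [-1.54, 1.56], [0.2, 2.42], [-1.41, 4.55], [0.19, 2.02], [-2.57, 2.57]. Speed limits (rad/s): [2.57, 2.57, 3.14, 3.14, 3.14, 3.14, 3.14].

INTERFACE

Orientations are given as a unit quaternion [x, y, z, w].
In Python, from bench import manip, effector, viewer gives the robot as it stands. Calls block until the motion is done:
- manip.move_pose(position, orientation): joint-space move of the TCP to a pose.
- manip.servo_line(position, ori=None, vel=0.15): straight line of the TCP; ori=None keeps the orientation; vel is the mean speed in m/s.
- manip.movej(angles): joint-space move.
- effector.open_jaws() and effector.close(f_grip=None): open the fingers fully, or close them until they stop; f_grip is the grip in N (None keeps the last).
- manip.sleep(seconds).
- manip.solve_ik(position, orientation): joint angles nearest the present ones, or None.
- viewer.get_image(name): name is "side" or "top" or "wrist"; returns the picture (384x512x3 uint8, red, green, blue); there is no depth.
- viewer.get_calibration(name): a dict with "vfov" (degrees; the focal length in pixels is half the picture's height over the tangent of half this angle, whatever the lens; pixels are square), "cx", "cy" (the principal point, pixels), "eye" and "attitude" of the camera in the world. Camera axes: x right, y down, z forward; pixel columns grow to the right and rows downward; lengths in m; the calibration is good to about 2 mm. A picture is of the moment at which its call begins: read the wrist's pose just before it. get_calibration takes no time and is no camera call; for the wrist camera it gives the pose at the moment of the call.
A pose or a line that the arm cannot do raises manip.PlanningError and nothing moves.
- manip.hand_in(): hands the job in; it is judged then, once.
Readings, each from a call of its own:
- manip.current_clock(): time.
- manip.current_q(): joint angles.
- manip.current_joint_velocities(): joint speeds.
- manip.current_tau(): joint torques, N m.
- manip.current_tool_pos(): TCP position.
- manip.current_tcp_rot(): TCP orientation.
- manip.current_force(): force on the tool from outside, world axes, zero at the start.
- manip.current_wrist_torque(): the same for the moment, N m.
- manip.current_finger_gap(): finger opening in m.
- manip.current_gripper_force(): force on a finger pad.
Only numpy, scipy, OpenCV 4.12 (cv2) and the standard library are available. Lean on these libraries where they do the work, as an engineer would, in place of code of your own. Each camera call takes 0.05 s, during which the arm holds its last target. There are 200 camera calls.

## Working session

There is one attempt and no reset: what is moved stays moved. The work goes in short steps, each a Python script; the robot and the scene stay as the last script left them, time stands still between calls to the robot, and variables do not carry over. Pictures are saved under pics/ and viewed, at most 10 in all, crops included, and the job is handed in when it is done.

```bash
ls; mkdir -p pics; python3 - <<'E'
from bench import manip, effector, viewer
import cv2
for n in ["side","top","wrist"]:
    c=viewer.get_calibration(n); print(n,c)
    cv2.imwrite(f"pics/{n}0.png",cv2.cvtColor(viewer.get_image(n),cv2.COLOR_RGB2BGR))
print(manip.current_clock(),manip.current_tcp_rot(),manip.current_force())
E
```

```text
pics
side {'vfov': 57.85993544495311, 'cx': 255.38009782825864, 'cy': 187.0769472023524, 'eye': array([0.57242298, 0.9384454 , 0.52107736]), 'attitude': array([-0.03623275,  0.85103719, -0.52323229,  0.02551192])}
top {'vfov': 48.72629934676359, 'cx': 254.86077493864832, 'cy': 187.85977486224553, 'eye': array([0.42230295, 0.07922886, 1.10524345]), 'attitude': array([-0.69385776,  0.71375587, -0.0528115 ,  0.07952936])}
wrist {'vfov': 70.99085014529184, 'cx': 253.4354692151872, 'cy': 190.0072261789207, 'eye': array([0.22577555, 0.61447432, 0.38353219]), 'attitude': array([0.84341007, 0.5174965 , 0.0746302 , 0.12364122])}
0.15 [ 2.32719751e-01  9.72543541e-01 -7.33589620e-04 -2.01571778e-04] [ 0.23356378  1.43910228 -0.33888224]
```

View pics/side0.png

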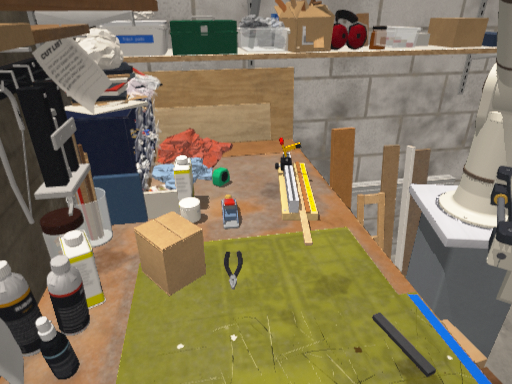

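View pics/top0.png

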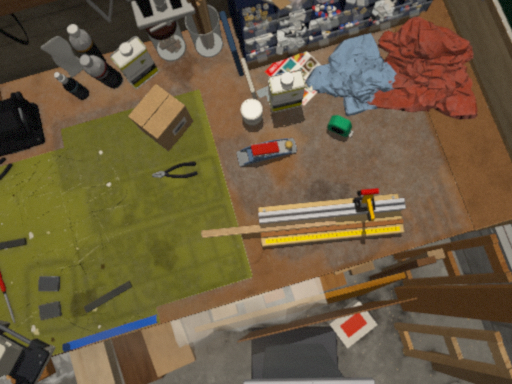

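```bash
cat > h.py <<'E'
import numpy as np, cv2
from scipy.spatial.transform import Rotation as R
from bench import manip, effector, viewer
def ray(n,u,v,c=None):
    c=c or viewer.get_calibration(n); f=192/np.tan(np.radians(c['vfov']/2))
    d=R.from_quat(c['attitude']).apply([(u-c['cx'])/f,(v-c['cy'])/f,1]); return np.array(c['eye']),d
def unproj(n,u,v,z,c=None):
    e,d=ray(n,u,v,c); return e+d*(z-e[2])/d[2]
def proj(n,p,c=None):
    c=c or viewer.get_calibration(n); f=192/np.tan(np.radians(c['vfov']/2))
    q=R.from_quat(c['attitude']).inv().apply(np.array(p)-c['eye']); return np.array([c['cx']+f*q[0]/q[2],c['cy']+f*q[1]/q[2]])
def crop(im,x0,y0,x1,y1,s,fn):
    cv2.imwrite(fn,cv2.resize(im[y0:y1,x0:x1],None,fx=s,fy=s,interpolation=cv2.INTER_CUBIC))
E
python3 - <<'E'
from h import *
im=cv2.imread("pics/top0.png"); crop(im,195,165,415,270,3.6,"pics/topc.png")
for p in [(203,234),(260,235),(262,241),(404,229),(369,191),(0,0),(511,0),(245,270)]: print(p,unproj("top",*p,0.03).round(3))
E
```

```text
(203, 234) [0.512 0.252 0.03 ]
(260, 235) [0.505 0.108 0.03 ]
(262, 241) [0.49  0.103 0.03 ]
(404, 229) [ 0.51  -0.253  0.03 ]
(369, 191) [ 0.609 -0.174  0.03 ]
(0, 0) [1.204 0.843 0.03 ]
(511, 0) [ 1.129 -0.599  0.03 ]
(245, 270) [0.419 0.147 0.03 ]
```

View pics/topc.png

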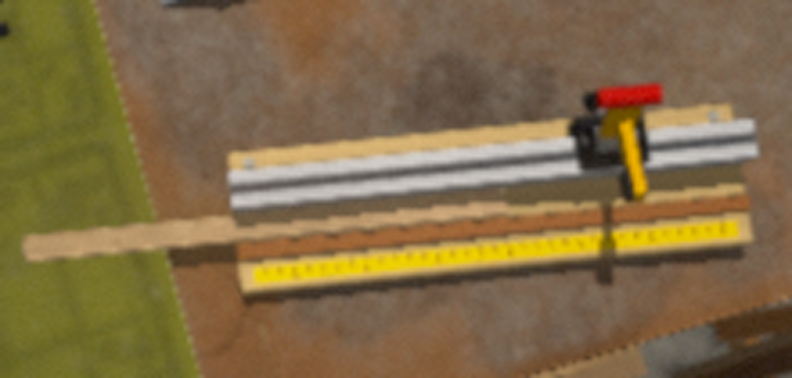

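```bash
cat > t.py <<'E'
from h import *
import json
Q=[0,1,0,0]
manip.move_pose([0.55,0.12,0.30],Q)
for i,p in enumerate([[0.55,0.12,0.30],[0.53,-0.13,0.33]]):
    manip.servo_line(p,vel=0.25)
    c=viewer.get_calibration("wrist"); im=viewer.get_image("wrist")
    cv2.imwrite(f"pics/w{i}.png",cv2.cvtColor(im,cv2.COLOR_RGB2BGR))
    json.dump({k:(v.tolist() if hasattr(v,'tolist') else v) for k,v in c.items()},open(f"c{i}.json","w"))
    print(c, manip.current_clock(),manip.current_tool_pos())
E
python3 t.py; python3 -c "
import cv2,numpy as np
a=[cv2.imread(f'pics/w{i}.png') for i in (0,1)]
cv2.imwrite('pics/w01.png',np.vstack(a)[:, :][0:768])"
```

```text
{'vfov': 70.99085014529184, 'cx': 253.4354692151872, 'cy': 190.0072261789207, 'eye': array([0.47315934, 0.12101733, 0.45763957]), 'attitude': array([0.69948291, 0.69995033, 0.10177493, 0.10215212])} 2.3667 [0.54989517 0.12058631 0.29991301]
{'vfov': 70.99085014529184, 'cx': 253.4354692151872, 'cy': 190.0072261789207, 'eye': array([ 0.45345671, -0.12815347,  0.48759268]), 'attitude': array([0.6992027 , 0.70022392, 0.10215032, 0.10182018])} 3.575 [ 0.53020817 -0.12793101  0.32981347]
```

View pics/w0.png

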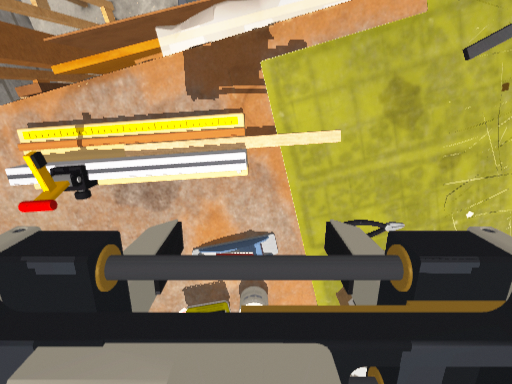

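View pics/w1.png

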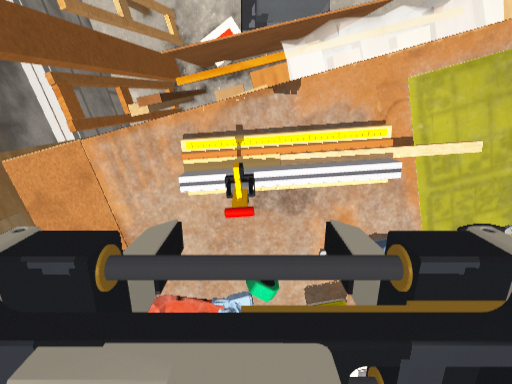

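```bash
python3 - <<'E'
import cv2,numpy as np
a=cv2.imread("pics/w1.png")
def up(x0,y0,x1,y1,s): return cv2.resize(a[y0:y1,x0:x1],None,fx=s,fy=s,interpolation=cv2.INTER_CUBIC)
A=up(170,120,330,220,5);a2=A  # 800x500
B=up(370,135,490,155,5)
o=np.zeros((600,800,3),np.uint8);o[:500]=A;o[500:600,:600]=B
cv2.imwrite("pics/w1c.png",o)
E
```

```text
(no output)
```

View pics/w1c.png

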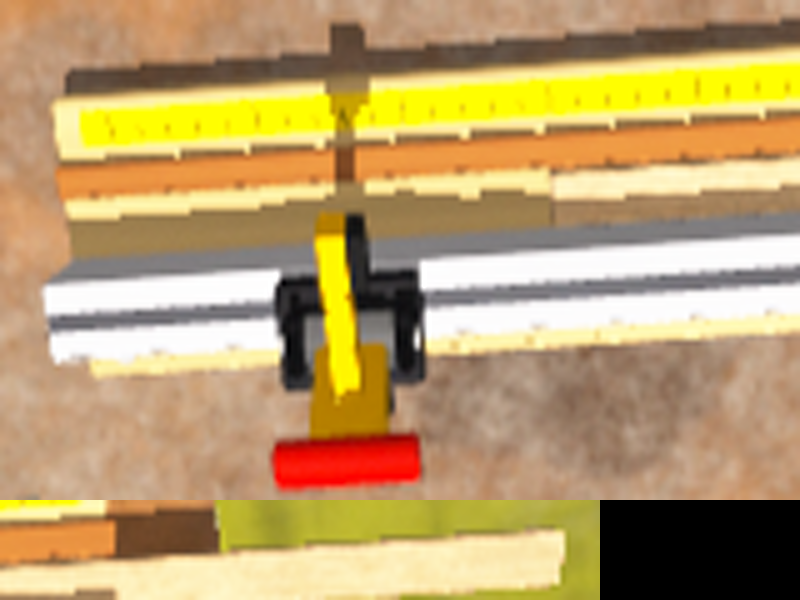

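```bash
cat > m.py <<'E'
from h import *
import json
from scipy.optimize import brentq
c=json.load(open("c1.json"));c0=json.load(open("c0.json"))
U=lambda u,v,z:unproj("wrist",u,v,z,c)
s=U(280.6,160,.034); f=U(482.6,146.4,.034)
print("stop end",s,"free",f,"len",np.linalg.norm(f-s))
f0=unproj("wrist",340.5,136.5,.034,c0); print("free from w0",f0, "top cam",unproj("top",202,234,.034))
yd=(f-s)/np.linalg.norm(f-s); xd=np.array([yd[1],-yd[0],0]); print("yaw",np.degrees(np.arctan2(yd[0],yd[1])))
def G(p): return np.array([(p-s)@xd,(p-s)@yd,p[2]])*1000
for n,u,v,z in [("bedcorner -45",181,140,.025),("fence 10.5",179,177,.065),("fence 36.5",181,192.4,.065),("bed nearR -45",391,125,.025),("fence R 10.5",401,162,.065),("lip -22",182.5,159.5,.031),
 ("car L",226,178,.094),("car R",254,177,.094)]: print(n,G(U(u,v,z)).round(1))
h=lambda q:G(U(239.4,212.4,.085+.06*np.sin(q)))[0]-(30-60*np.cos(q))
for q in np.arange(1.3,2.1,.1): print(round(q,2),round(h(q),1),G(U(239.4,212.4,.085+.06*np.sin(q))).round(1))
# other view: bar in w0 at (37.5,206)
print("w0",G(unproj("wrist",37.5,206,.14,c0)),"side",[G(unproj("top",369,191.5,.14))])
E
python3 m.py
```

```text
stop end [ 0.53521069 -0.08169439  0.034     ] free [0.51168144 0.25645835 0.034     ] len 0.33897035764632255
free from w0 [0.51267696 0.25571037 0.034     ] top cam [0.51147769 0.25431349 0.034     ]
yaw -3.980323277394651
bedcorner -45 [ -44.1 -166.7   25. ]
fence 10.5 [  10.8 -167.5   65. ]
fence 36.5 [  36.8 -168.1   65. ]
bed nearR -45 [-44.9 187.4  25. ]
fence R 10.5 [ 10.4 188.   65. ]
lip -22 [ -11.7 -167.2   31. ]
car L [ 10.6 -88.5  94. ]
car R [ 11.9 -46.3  94. ]
1.3 34.4 [ 48.3 -68.9 142.8]
1.4 28.0 [ 47.8 -68.8 144.1]
1.5 21.8 [ 47.5 -68.8 144.8]
1.6 15.7 [ 47.5 -68.7 145. ]
1.7 9.9 [ 47.7 -68.8 144.5]
1.8 4.4 [ 48.1 -68.9 143.4]
1.9 -0.7 [ 48.7 -69.  141.8]
2.0 -5.4 [ 49.6 -69.2 139.6]
w0 [ 48.79855411 -71.73732968 140.        ] side [array([ 49.17827654, -69.51288393, 140.        ])]
```

```bash
cat >> h.py <<'E'
S=np.array([.53521,-.08169,0]); YAW=np.radians(3.98)
yd=np.array([-np.sin(YAW),np.cos(YAW),0]); xd=np.array([np.cos(YAW),np.sin(YAW),0])
Q=(R.from_euler('z',YAW)*R.from_quat([0,1,0,0])).as_quat()
W=lambda x,y,z: S+xd*x/1e3+yd*y/1e3+np.array([0,0,z/1e3])
def toG(p): d=np.array(p)-S; return np.array([d@xd,d@yd,p[2]])*1e3
def F(n=5):
    r=[]
    for _ in range(n): r.append(manip.current_force()); manip.sleep(.01)
    f=np.mean(r,0); return np.array([f@xd,f@yd,f[2]])
E
cat > flip.py <<'E'
from h import *
yb=-69
effector.close(5); print("gap",manip.current_finger_gap())
manip.move_pose(W(85,yb,200),Q)
manip.servo_line(W(85,yb,130),ori=Q)
b0=F(); print("base",b0,toG(manip.current_tool_pos()),manip.current_clock())
for q in [1.87,1.6,1.4,1.2,1.05,.9,.75,.6,.45,.3,.18]:
    ex=-8*np.clip((q-.9)/.5,0,1)
    x=30-60*np.cos(q)+16.5*np.sin(q); z=85+60*np.sin(q)+7*np.cos(q)+ex
    manip.servo_line(W(x,yb,z),vel=.05)
    f=F(2)-b0; print(q,f.round(1),(toG(manip.current_tool_pos())-[x,yb,z]).round(1))
    if np.linalg.norm(f)>12: print("STOP"); break
print(manip.current_clock())
cv2.imwrite("pics/fl.png",cv2.cvtColor(viewer.get_image("wrist"),cv2.COLOR_RGB2BGR))
E
python3 flip.py
```

```text
gap 0.0006776308098621353
base [ 0.68539413 -0.04284154  0.57708078] [ 86.13986804 -69.36333712 132.00588345] 6.3583
1.87 [-0.  -0.6  0.2] [-0.2 -0.1  0.1]
1.6 [-0.8  0.6 -0.2] [-0.5 -0.   0.1]
1.4 [ 0.   0.3 -0.8] [-0.6 -0.1 -0. ]
1.2 [-1.   0.4 -0.7] [-0.6 -0.1  0. ]
1.05 [-0.9  0.3 -0.1] [-0.5 -0.1 -0. ]
0.9 [-0.3 -0.3 -0.3] [-0.6 -0.  -0.1]
0.75 [-1.2  0.1 -0.4] [-0.8 -0.  -0.4]
0.6 [-1.1  0.4 -0.8] [-0.7  0.  -0.4]
0.45 [-1.4  0.1 -0.5] [-0.6  0.  -0.4]
0.3 [-0.3 -0.1 -0.5] [-0.6  0.1 -0.4]
0.18 [-0.4  0.3 -0.8] [-0.5  0.1 -0.4]
10.7417
```

View pics/fl.png

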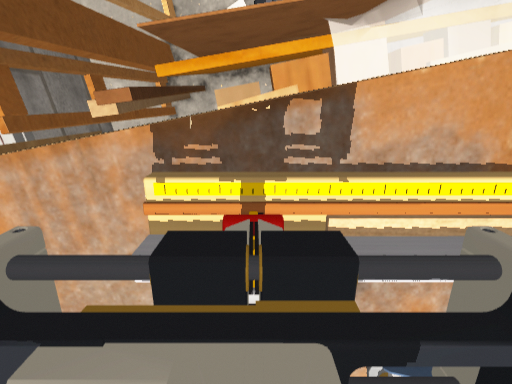

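```bash
cat > dn.py <<'E'
from h import *
b0=np.array([.69,-.04,.58]); x,y,z=-30,-69,toG(manip.current_tool_pos())[2]
print(z)
while z>88:
    z-=.7; manip.servo_line(W(x,y,z),vel=.02)
    f=F(4)-b0; print(round(z,1),f.round(1),toG(manip.current_tool_pos()).round(1))
    if f[2]>6 or np.linalg.norm(f)>10: break
manip.sleep(.3)
manip.servo_line(W(x,y,z+60),vel=.2); print(manip.current_clock())
manip.servo_line(W(x-10,y+40,z+140),vel=.25); 
cv2.imwrite("pics/dn.png",cv2.cvtColor(viewer.get_image("wrist"),cv2.COLOR_RGB2BGR))
cv2.imwrite("pics/dnt.png",cv2.cvtColor(viewer.get_image("top"),cv2.COLOR_RGB2BGR))
a=cv2.imread("pics/dn.png")[100:250,100:400]; cv2.imwrite("pics/dnc.png",cv2.resize(a,None,fx=2.6,fy=2.6,interpolation=cv2.INTER_CUBIC))
E
python3 dn.py
```

```text
102.39395724703371
101.7 [-0.7  0.1 -0.6] [-30.1 -69.1 101.7]
101.0 [-1.5  0.3  0.8] [-30.1 -69.  101. ]
100.3 [-1.2 -0.4  0.3] [-30.  -69.  100.2]
99.6 [-1.  -0.2  0.5] [-30.  -69.   99.5]
98.9 [-1.1  0.1  0.3] [-30.  -69.   98.8]
98.2 [-1.3 -0.3  0. ] [-30.  -69.   98.1]
97.5 [-1.  -0.   0.7] [-30.  -69.   97.4]
96.8 [-1.7  0.3 -0.3] [-30.1 -69.   96.7]
96.1 [-1.  -0.3 -0. ] [-30.  -68.9  96. ]
95.4 [-1.3  0.2 -0.2] [-30.  -69.   95.3]
94.7 [-1.2  0.1  0.6] [-30.  -69.   94.6]
94.0 [-1.1 -0.3  0.5] [-30. -69.  94.]
93.3 [-1.   0.5  0.2] [-30.  -69.   93.2]
92.6 [-0.8  0.2  0.5] [-30.  -69.   92.6]
91.9 [-1.8  0.5  2.7] [-30. -69.  92.]
91.2 [-3.3  0.6  7.1] [-29.9 -69.1  91.8]
16.175
```

View pics/dnc.png

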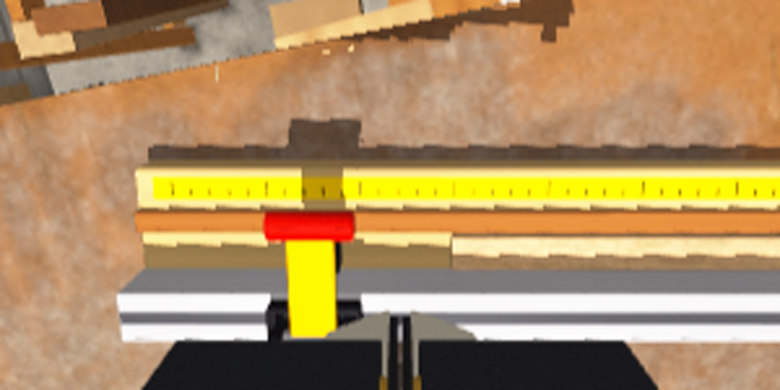

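```bash
cat > push.py <<'E'
from h import *
manip.move_pose(W(0,385,140),Q)
manip.servo_line(W(0,385,14),ori=Q,vel=.15)
manip.sleep(.2); b0=F(10); print("base",b0,toG(manip.current_tool_pos()),manip.current_clock())
y=385
for y in [365,350,335,322,312]:
    manip.servo_line(W(0,y,14),vel=.05); f=F(3)-b0; print(y,f.round(1))
    if abs(f[1])>6: break
while y>280:
    f=F(6)-b0
    if f[1]>9: break
    y-=.8 if f[1]<3 else .3
    manip.servo_line(W(0,y,14),vel=.02)
print("hold",y,toG(manip.current_tool_pos()).round(1))
for _ in range(6): print((F(20)-b0).round(1))
print(manip.current_clock())
cv2.imwrite("pics/ps.png",cv2.cvtColor(viewer.get_image("top"),cv2.COLOR_RGB2BGR))
E
python3 push.py
```

```text
base [-0.06836029 -0.03325326 -0.26054038] [  0.53136555 385.186893    14.76728542] 19.625
365 [-0.  -0.  -0.2]
350 [ 0.1 -0.2  0.1]
335 [-0.2 -0.2  0.4]
322 [-0.1  0.5  0.2]
312 [0.  0.3 0.8]
hold 293.29999999999967 [  0.4 296.6  14.5]
[-0.   9.1  0.3]
[0.  9.3 0. ]
[ 0.2  9.  -0.1]
[-0.1  9.2 -0. ]
[-0.   9.1 -0. ]
[-0.2  9.1 -0. ]
31.7083
```

```bash
cat > ret.py <<'E'
from h import *
manip.servo_line(W(0,300,14.5),vel=.02); manip.servo_line(W(0,340,14.5),vel=.1); manip.servo_line(W(0,345,180),vel=.2)
manip.move_pose(W(0,0,250),Q)
c=viewer.get_calibration("wrist"); a=cv2.cvtColor(viewer.get_image("wrist"),cv2.COLOR_RGB2BGR)
print(manip.current_clock(),manip.current_force())
cv2.imwrite("pics/rt.png",a)
for n,p in [("bumper",W(0,-57,34)),("free",W(0,282,34))]: print(n,proj("wrist",p,c))
crop(a,100,80,500,260,2,"pics/rtc.png")
E
python3 ret.py
```

```text
35.1417 [0.00569661 0.26820443 1.02625083]
bumper [211.5325874  166.42669985]
free [451.82405788 166.79567119]
```

View pics/rtc.png

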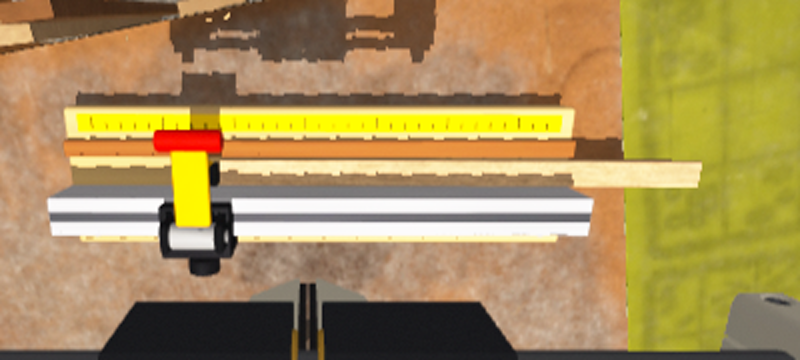

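The arm is down and level. The strip's end meets the black bumper at about (209,166), and its free end is at about (450,167), next to the predicted (452,167).

```bash
python3 -c "
from bench import manip
print(manip.hand_in(), manip.current_clock())"
```

```text
the job is handed in; nothing more can be done
the job is handed in; nothing more can be done
```

I flipped the stop fully down, pushed the strip against its bumper with a steady reading of about 9 N for over a second, then let go and handed the job in at about 35 s; the last picture showed the strip in the groove touching the lowered stop, but no verdict came back.

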